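Find the tin lid that rocks and press it home

ROBOT

A 6-joint arm with a two-finger parallel gripper is mounted at the origin on the work surface. World frame = base frame: x ahead of the robot, y to its left, z up, the work surface at z = 0. Lengths are in m, angles in degrees, forces in N, time in s.
With the tool pointing down it reaches from about 0.3 to 0.85 m from the base axis. Payload 5.4 kg.
Tool frame: the origin (TCP) lies between the finger pads; the fingertips stand 22 mm ahead of it and the grasp point (between the pads) lies 3 mm ahead of it; z points along the fingers, y is the line along which they close (so a half turn about z gives the same grasp; the last joint's range is limited). The gripper opens to 85 mm and grips with 20 to 120 N. Pads are 22 mm wide; open, the fingers measure 114 mm over their backs; the gripper's body (76 mm by 85 mm) begins 54 mm behind the grasp point. The pads swing forward as they close: fully open they stand 13 mm farther back than shut.
Start: joints at [63.707, 9.076, 91.501, -0, 79.423, -12.038], TCP at [0.142, 0.557, 0.253] pointing down, gripper open.
Joint ranges: [-166.64, 166.64], [-54.1, 131.32], [10.49, 154.53], [-73.88, 253.88], [9.74, 151.15], [-171.62, 171.62]. Speed limits (degrees/s): [147.25, 147.25, 180, 180, 180, 180].

INTERFACE

Orientations are given as a 3x3 rotation matrix whose columns are the frame's x, y, z axes.
In Python, from bench import arm, imaging gives the robot as it stands.
- The arm moves only by the tool play_rows, never from a script. Its argument "steps" is one flat list of numbers, 5 for each row, row after row: the shift along the tool's x, y, z in m, then the turn about the tool's z in degrees, then the opening, from 0 (shut) to 1 (fully open). In form: [dx, dy, dz, roll, grip, dx, dy, dz, roll, grip, ...]. A call has 1 to 12 rows; each row is the pose to reach, as a shift and turn from the pose commanded when the call began, along the tool's axes at that moment; what a row does not reach only later rows make up. A row lasts 1/8 s, in which the tool goes at most 62.5 mm and 10.7 degrees, less where a joint would pass 70% of its speed; a pose out of reach is approached as far as the arm can. A call with a gripper value outside its range is refused whole. The fingers move at their own pace and stop on an object; the grip force is fixed at half the most. Time passes only in rows, so rows that repeat a pose let the fingers close. It gives the time, the measured TCP pose, the force, the opening and the grip force at its end, in the units of the state.
- arm.get_state(): the state, without advancing time (a new reading comes with each control period).
- imaging.camera(name): name is "side" or "top" or "wrist"; returns the picture (400x640x3 uint8, blue, green, red); there is no depth.
- imaging.camera_params(name): a dict with "fx", "fy", "cx", "cy" (pixels), "R" (3x3) and "t" (3): a world point X has camera coordinates R X + t; the wrist camera has in their place "tool_from_camera" (4x4, takes a point from camera to tool coordinates, whose origin is the TCP and whose axes are the flange's). Camera axes: x right, y down, z forward; pixel columns grow to the right and rows downward; lengths in m; the calibration is good to about 2 mm. A picture is of the moment at which its call begins: read the wrist's pose just before it. camera_params takes no time and is no camera call.
- arm.close_job(): hands the job in; it is judged then, once.
The state is a dict: "time_s": time; "joint_pos": joint angles; "joint_vel": joint speeds; "effort": joint torques, N m; "position": TCP position; "eef_rot": TCP orientation; "contact_force": force on the tool from outside, world axes, zero at the start; "ft_torque": the same for the moment, N m; "opening": finger opening in m; "grasp_force": force on a finger pad.
Only numpy, scipy, OpenCV 4.12 (cv2) and the standard library are available. Lean on these libraries where they do the work, as an engineer would, in place of code of your own. Each camera call takes 0.05 s, during which the arm holds its last target. There are 200 camera calls.

TASK

One of the four tin lids on the caddy is not fully home: press near the edge of one lid after another until you find the one that rocks, then push that lid straight down until it is fully home and level. Finish with a fingertip still pressing on that lid (the program ends while holding it down); do not pull any lid up, and leave the other things on the shelf where they are.

Things in the scene. Friction and masses are not known exactly. Their poses are not given: they have to be found in the camera images.
- caddy: Round steel turntable caddy, fixed in place: deck 244 mm across, 20 mm high, with four green tins (72 mm across) in cups, centred 72 mm from its axis on its +x, +y, -x and -y arms. On its axis a thin post carries a black knob, 32 mm across, its top 115 mm above the work surface. Origin: centre of the underside; z up.
- lid_a_top (a point): Centre of the top face of the lid on the caddy's +x arm: a flat round aluminium slip lid, 80 mm across, with a 15 mm skirt that hides the tin's rim. Site z is the lid's upward axis and leans with it. At the start every lid is level, its top 103 mm above the work surface; the loose one looks like the others.
- lid_a (a joint): How far this lid's centre is pushed down (m): 0 at the start for all, negative if pulled up. Three lids are home and stay at 0; one, a different one each time, is 5 mm short of home (its tin is shorter). Pressed 20-30 mm off centre with 2-6 N it leans up to 0.13 rad towards the press, then springs level; pressed near its centre it slides down against 9 N of friction, stops level at 0.005 and stays.
- lid_b_top (a point): Centre of the top face of the lid on the caddy's +y arm: a flat round aluminium slip lid, 80 mm across, with a 15 mm skirt that hides the tin's rim. Site z is the lid's upward axis and leans with it. At the start every lid is level, its top 103 mm above the work surface; the loose one looks like the others.
- lid_b (a joint): How far this lid's centre is pushed down (m): 0 at the start for all, negative if pulled up. Three lids are home and stay at 0; one, a different one each time, is 5 mm short of home (its tin is shorter). Pressed 20-30 mm off centre with 2-6 N it leans up to 0.13 rad towards the press, then springs level; pressed near its centre it slides down against 9 N of friction, stops level at 0.005 and stays.
- lid_c_top (a point): Centre of the top face of the lid on the caddy's -x arm: a flat round aluminium slip lid, 80 mm across, with a 15 mm skirt that hides the tin's rim. Site z is the lid's upward axis and leans with it. At the start every lid is level, its top 103 mm above the work surface; the loose one looks like the others.
- lid_c (a joint): How far this lid's centre is pushed down (m): 0 at the start for all, negative if pulled up. Three lids are home and stay at 0; one, a different one each time, is 5 mm short of home (its tin is shorter). Pressed 20-30 mm off centre with 2-6 N it leans up to 0.13 rad towards the press, then springs level; pressed near its centre it slides down against 9 N of friction, stops level at 0.005 and stays.
- lid_d_top (a point): Centre of the top face of the lid on the caddy's -y arm: a flat round aluminium slip lid, 80 mm across, with a 15 mm skirt that hides the tin's rim. Site z is the lid's upward axis and leans with it. At the start every lid is level, its top 103 mm above the work surface; the loose one looks like the others.
- lid_d (a joint): How far this lid's centre is pushed down (m): 0 at the start for all, negative if pulled up. Three lids are home and stay at 0; one, a different one each time, is 5 mm short of home (its tin is shorter). Pressed 20-30 mm off centre with 2-6 N it leans up to 0.13 rad towards the press, then springs level; pressed near its centre it slides down against 9 N of friction, stops level at 0.005 and stays.
- battery: Black cordless-drill battery, 85 x 75 x 64 mm, loose. Origin: centre of underside.
- ramekin: White ceramic ramekin of screws, 86 mm across, 45 mm high, loose. Origin: centre of underside.
- level: Yellow nylon level, 45 x 230 x 22 mm (long along its y), loose. Origin: centre of underside.
- screwdriver: Stubby screwdriver with red handle, 95 mm long (along its x), 32 mm thick, lying loose. Origin: on the surface below its middle.
- tape: Orange tape measure, 65 x 36 x 62 mm, loose. Origin: centre of underside.
- offcut: Plywood offcut, 120 x 40 x 19 mm, loose. Origin: centre of underside.

How it is judged (in metres and radians):
On the way, in this order (a step that is already met when the one before it is completed fails the run):
1. the loose lid is made to rock (leans more than 0.05 rad) by a press near its edge while it is still short of home (((angle between lid_a_top's own z axis and vertical above 0.05 rad and value of joint lid_a below 0.003 m and contact force between the fingers and lid_a above 0.3 N) or (angle between lid_b_top's own z axis and vertical above 0.05 rad and value of joint lid_b below 0.003 m and contact force between the fingers and lid_b above 0.3 N) or (angle between lid_c_top's own z axis and vertical above 0.05 rad and value of joint lid_c below 0.003 m and contact force between the fingers and lid_c above 0.3 N) or (angle between lid_d_top's own z axis and vertical above 0.05 rad and value of joint lid_d below 0.003 m and contact force between the fingers and lid_d above 0.3 N))), for 0.05 s.
2. the loose lid has been pushed down home and level (((value of joint lid_a above 0.0038 m and angle between lid_a_top's own z axis and vertical below 0.035 rad) or (value of joint lid_b above 0.0038 m and angle between lid_b_top's own z axis and vertical below 0.035 rad) or (value of joint lid_c above 0.0038 m and angle between lid_c_top's own z axis and vertical below 0.035 rad) or (value of joint lid_d above 0.0038 m and angle between lid_d_top's own z axis and vertical below 0.035 rad))), for 0.2 s.
At the end, for the whole second after the job is handed in: The lid that rocked is home (pushed down at least 3.8 of its 5 mm, leaning less than 0.035 rad) and the fingers still press on it with more than 1 N; all lids are level within 0.035 rad and none is raised by 2 mm; the loose things are within 30 mm of where they started (((value of joint lid_a above 0.0038 m and angle between lid_a_top's own z axis and vertical below 0.035 rad and contact force between the fingers and lid_a above 1 N) or (value of joint lid_b above 0.0038 m and angle between lid_b_top's own z axis and vertical below 0.035 rad and contact force between the fingers and lid_b above 1 N) or (value of joint lid_c above 0.0038 m and angle between lid_c_top's own z axis and vertical below 0.035 rad and contact force between the fingers and lid_c above 1 N) or (value of joint lid_d above 0.0038 m and angle between lid_d_top's own z axis and vertical below 0.035 rad and contact force between the fingers and lid_d above 1 N)) and angle between each of lid_a_top, lid_b_top, lid_c_top, lid_d_top's own z axis and vertical below 0.035 rad and value of joint each of lid_a, lid_b, lid_c, lid_d above -0.002 m and distance of each of battery, ramekin, level, screwdriver, tape, offcut from where it was at the start of the episode below 0.03 m); the arm keeps its last pose, push and grip.
It fails at once if a lid is pulled up by more than 3 mm (value of joint any of lid_a, lid_b, lid_c, lid_d below -0.003 m).
It fails at once if another thing on the shelf is shifted by more than 30 mm or lifted (distance of any of battery, ramekin, level, screwdriver, tape, offcut from where it was at the start of the episode above 0.03 m).
It also fails if it takes over 48 s, if anything falls off the work surface, if the arm or the gripper's body presses on something with over 40 N, if the wrist force passes 120 N, or if a joint passes its speed limit or range.

## Working session

There is one attempt and no reset: what is moved stays moved. The work goes in short steps, Python scripts to look and compute and a tool call to move; the robot and the scene stay as the last step left them, time stands still between calls to the robot, and variables do not carry over. Pictures are saved under pics/ and viewed, at most 10 in all, crops included, and the job is handed in when it is done.

Besides the shell and the picture viewer there is one more tool, called after "Emit:" by a JSON object that holds its "name" and its "arguments", one argument or row to a line. play_rows: Moves the arm, as the interface text tells. Its arguments: {"type":"object","properties":{"steps":{"type":"array","items":{"type":"number"}}},"required":["steps"]}

```bash
mkdir -p pics
python3 - <<'E'
from bench import arm, imaging
import cv2
s=arm.get_state(); print(s)
for n in ("top","side"):
    cv2.imwrite(f"pics/{n}0.png",imaging.camera(n)); print(n,imaging.camera_params(n))
E
```

```text
{'time_s': 0.0, 'joint_pos': array([ 6.37081020e+01,  9.11541380e+00,  9.15733370e+01, -6.61847133e-04,
        7.94236414e+01, -1.20386496e+01]), 'joint_vel': array([-0.14411684,  0.03664106,  0.00641719,  0.004718  ,  0.10933426,
        0.04598564]), 'effort': array([-3.47292998e-04, -3.95995367e+01, -3.31430769e+01, -1.16433202e-04,
        8.24374758e-03,  1.99048618e-07]), 'position': array([0.14134205, 0.55676707, 0.2522796 ]), 'eef_rot': array([[-9.69217306e-01,  2.46205352e-01, -8.58704547e-04],
       [ 2.46206528e-01,  9.69215783e-01, -1.76371098e-03],
       [ 3.98034916e-04, -1.92083787e-03, -9.99998076e-01]]), 'contact_force': array([ 0.03016976, -0.17730754,  0.11057399]), 'ft_torque': array([ 0.00883928, -0.0046994 , -0.00021216]), 'grasp_force': 0.0, 'opening': 0.08560542903964526}
top {'fx': 499.23299842177727, 'fy': 499.23299842177727, 'cx': 316.5947860020985, 'cy': 194.07049526652773, 'R': array([[ 0.05932384, -0.99822972, -0.00425593],
       [-0.97843294, -0.05730121, -0.19845794],
       [ 0.19786275,  0.01593742, -0.98010016]]), 't': array([-0.05612923,  0.59801579,  1.46909787])}
side {'fx': 441.82182382294025, 'fy': 441.82182382294025, 'cx': 322.1202521138716, 'cy': 188.43931787483103, 'R': array([[ 0.66257473, -0.74868947, -0.02141946],
       [-0.48154943, -0.40390911, -0.77779661],
       [ 0.57367662,  0.52566292, -0.62815096]]), 't': array([-0.42643552,  0.3245695 ,  0.92916765])}
```

View pics/top0.png

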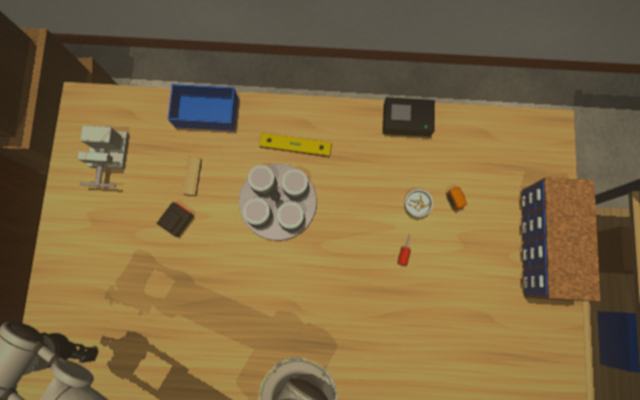

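View pics/side0.png

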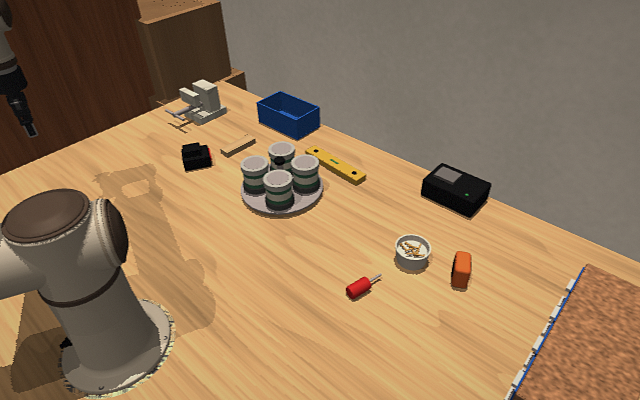

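The top view shows the caddy at about (278,202), with lids near (262,179), (294,183), (257,212) and (290,215). Nothing tall is close to it. I'll enlarge this area.

Run:
```python
import cv2
a=cv2.imread("pics/top0.png")[155:250,225:330]
cv2.imwrite("pics/topc.png",cv2.resize(a,None,fx=6,fy=6,interpolation=cv2.INTER_CUBIC))
```

```text
(no output)
```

View pics/topc.png

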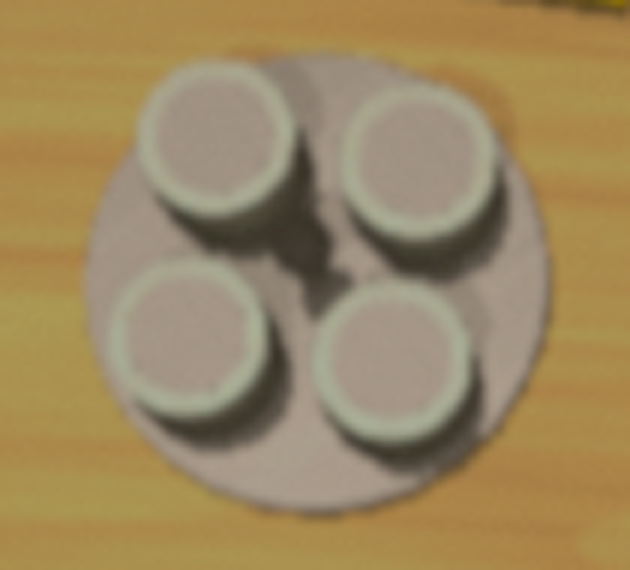

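```bash
cat > h.py <<'E'
import numpy as np
from bench import arm, imaging
def ray(n,uv,z):
    p=imaging.camera_params(n);R=p["R"];c=-R.T@p["t"]
    d=R.T@[(uv[0]-p["cx"])/p["fx"],(uv[1]-p["cy"])/p["fy"],1]
    return c+d*(z-c[2])/d[2]
def rel(X):
    s=arm.get_state(); return s["eef_rot"].T@(np.array(X)-s["position"])
E
python3 - <<'E'
from h import *
np.set_printoptions(precision=4,suppress=True)
L=[ray("top",(225+u/6-.4,155+v/6-.4),.103) for u,v in [(217,137),(419,161),(189,338),(393,360)]]
C=np.mean(L,0); print("C",C)
for l in L:
    d=(l-C)/np.linalg.norm(l-C); print(l,np.linalg.norm(l-C),np.degrees(np.arctan2(d[1],d[0])))
    P=C+d*(.072+.029); P[2]=.103+.022+.03; print("press",P,rel(P), "home",rel([*(C+d*.072)[:2],.155]))
print("deck", ray("top",(225+318/6-.4,155+283/6-.4),.02))
E
```

```text
C [0.5786 0.1006 0.103 ]
[0.6326 0.1485 0.103 ] 0.07216398509079591 41.60919287999002
press [0.6541 0.1676 0.155 ] [-0.5928 -0.2508  0.0976] home [-0.5766 -0.2748  0.0976]
[0.6262 0.0469 0.103 ] 0.07169398678578312 -48.41964225766031
press [0.6456 0.025  0.155 ] [-0.6197 -0.3911  0.0978] home [-0.5957 -0.3748  0.0978]
[0.5304 0.154  0.103 ] 0.07197306793894487 132.09306307119832
press [0.5109 0.1755 0.155 ] [-0.4521 -0.2784  0.0977] home [-0.4762 -0.2945  0.0977]
[0.5253 0.0529 0.103 ] 0.0715206238213427 -138.1692810970889
press [0.5033 0.0332 0.155 ] [-0.4798 -0.4182  0.0979] home [-0.496  -0.3941  0.0979]
deck [0.5766 0.1004 0.02  ]
```

Emit:
{"name": "play_rows", "arguments": {
  "steps": [-0.452, -0.278, 0.05, 34, 0, -0.452, -0.278, 0.05, 34, 0, -0.452, -0.278, 0.05, 34, 0, -0.452, -0.278, 0.05, 34, 0, -0.452, -0.278, 0.05, 34, 0, -0.452, -0.278, 0.05, 34, 0, -0.452, -0.278, 0.05, 34, 0, -0.452, -0.278, 0.05, 34, 0, -0.452, -0.278, 0.05, 34, 0, -0.452, -0.278, 0.05, 34, 0, -0.452, -0.278, 0.05, 34, 0, -0.452, -0.278, 0.05, 34, 0]
}}

```text
time_s: 1.6
position: [0.5104, 0.1775, 0.2033]
eef_rot: [[-0.667, 0.745, -0.0], [0.745, 0.667, 0.0], [0.0, -0.0, -1.0]]
contact_force: [0.6, 0.6, -0.2]
opening: 0.0004
grasp_force: 0.0
```

Emit:
{"name": "play_rows", "arguments": {
  "steps": [0, -0.002, 0.04, 0, 0, 0, -0.002, 0.06, 0, 0, 0, -0.002, 0.07, 0, 0, 0, -0.002, 0.073, 0, 0, 0, -0.002, 0.073, 0, 0, 0, -0.002, 0.073, 0, 0, 0, -0.002, 0.073, 0, 0]
}}

```text
time_s: 2.48
position: [0.5102, 0.1753, 0.1309]
eef_rot: [[-0.666, 0.746, 0.001], [0.746, 0.666, 0.0], [-0.001, 0.001, -1.0]]
contact_force: [0.0, -0.4, -0.9]
opening: 0.0001
grasp_force: 0.0
```

Run:
```python
from h import *
import cv2
s=arm.get_state();print(s["position"],s["contact_force"])
a=imaging.camera("side")[125:220,225:340];b=imaging.camera("top")[155:250,225:330]
cv2.imwrite("pics/p1.png",cv2.resize(a,None,fx=6,fy=6,interpolation=cv2.INTER_CUBIC))
```

```text
[0.51016078 0.17525908 0.13093315] [ 0.01796006 -0.37690269 -0.89477298]
```

View pics/p1.png

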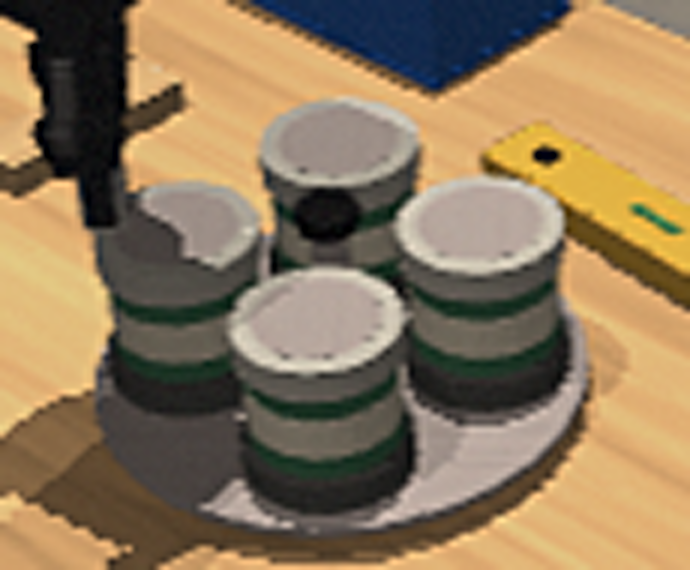

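The fingertip is just above the outer rim of the left lid, as planned. Now I'll press in small steps.

Emit:
{"name": "play_rows", "arguments": {
  "steps": [0, 0, 0.002, 0, 0, 0, 0, 0.004, 0, 0, 0, 0, 0.005, 0, 0, 0, 0, 0.006, 0, 0, 0, 0, 0.006, 0, 0]
}}

```text
time_s: 3.2
position: [0.5096, 0.1753, 0.1247]
eef_rot: [[-0.666, 0.746, -0.0], [0.746, 0.666, -0.0], [0.0, -0.0, -1.0]]
contact_force: [-3.1, -0.9, 4.2]
opening: 0.0001
grasp_force: 2.3
```

Emit:
{"name": "play_rows", "arguments": {
  "steps": [0, 0, 0.0005, 0, 0, 0, 0, 0.001, 0, 0, 0, 0, 0.001, 0, 0]
}}

```text
time_s: 3.58
position: [0.5097, 0.1753, 0.1245]
eef_rot: [[-0.666, 0.746, -0.0], [0.746, 0.666, -0.0], [0.0, -0.0, -1.0]]
contact_force: [-5.9, -1.1, 9.9]
opening: -0.0
grasp_force: 5.2
```

This lid is rigid, with the force rising and no movement, so it is home. I'll go on to the -138° lid.

Emit:
{"name": "play_rows", "arguments": {
  "steps": [0, 0, -0.02, 0, 0, 0, 0, -0.035, 0, 0, -0.05, -0.05, -0.035, 0, 0, -0.102, -0.099, -0.035, 0, 0, -0.102, -0.099, -0.035, 0, 0, -0.102, -0.099, -0.02, 0, 0, -0.102, -0.099, -0.008, 0, 0, -0.102, -0.099, -0.004, 0, 0, -0.102, -0.099, -0.004, 0, 0, -0.102, -0.099, -0.004, 0, 0]
}}

```text
time_s: 4.82
position: [0.5041, 0.0336, 0.1276]
eef_rot: [[-0.666, 0.746, 0.001], [0.746, 0.666, -0.0], [-0.0, 0.0, -1.0]]
contact_force: [0.2, -0.5, 0.0]
opening: -0.0001
grasp_force: 0.0
```

Emit:
{"name": "play_rows", "arguments": {
  "steps": [0, 0, 0.001, 0, 0, 0, 0, 0.002, 0, 0, 0, 0, 0.003, 0, 0, 0, 0, 0.0035, 0, 0, 0, 0, 0.0035, 0, 0]
}}

```text
time_s: 5.45
position: [0.504, 0.0331, 0.1246]
eef_rot: [[-0.666, 0.746, 0.0], [0.746, 0.666, -0.0], [-0.0, 0.0, -1.0]]
contact_force: [-2.7, 1.4, 6.6]
opening: -0.0004
grasp_force: 3.0
```

Also rigid at the same height. Next is the -48° lid.

Emit:
{"name": "play_rows", "arguments": {
  "steps": [0, 0, -0.02, 0, 0, 0, 0, -0.035, 0, 0, -0.05, 0.05, -0.035, 0, 0, -0.1, 0.1, -0.035, 0, 0, -0.1, 0.1, -0.035, 0, 0, -0.1, 0.1, -0.02, 0, 0, -0.1, 0.1, -0.008, 0, 0, -0.1, 0.1, -0.0035, 0, 0, -0.1, 0.1, -0.0035, 0, 0, -0.1, 0.1, -0.0035, 0, 0]
}}

```text
time_s: 6.7
position: [0.6451, 0.0252, 0.128]
eef_rot: [[-0.666, 0.746, 0.001], [0.746, 0.666, -0.0], [-0.001, 0.001, -1.0]]
contact_force: [0.5, -0.5, -0.1]
opening: 0.0001
grasp_force: 0.0
```

Emit:
{"name": "play_rows", "arguments": {
  "steps": [0, 0, 0.001, 0, 0, 0, 0, 0.002, 0, 0, 0, 0, 0.003, 0, 0, 0, 0, 0.0035, 0, 0, 0, 0, 0.0035, 0, 0]
}}

```text
time_s: 7.32
position: [0.6452, 0.0251, 0.1248]
eef_rot: [[-0.666, 0.746, 0.0], [0.746, 0.666, -0.0], [-0.0, 0.0, -1.0]]
contact_force: [-2.9, -0.3, 5.5]
opening: -0.0001
grasp_force: 2.8
```

Rigid as well. The last one, at 42°, should rock.

Emit:
{"name": "play_rows", "arguments": {
  "steps": [0, 0, -0.02, 0, 0, 0, 0, -0.035, 0, 0, 0.05, 0.05, -0.035, 0, 0, 0.1, 0.1, -0.035, 0, 0, 0.1, 0.101, -0.035, 0, 0, 0.1, 0.101, -0.02, 0, 0, 0.1, 0.101, -0.008, 0, 0, 0.1, 0.101, -0.0035, 0, 0, 0.1, 0.101, -0.0035, 0, 0, 0.1, 0.101, -0.0035, 0, 0]
}}

```text
time_s: 8.57
position: [0.6542, 0.1665, 0.1278]
eef_rot: [[-0.665, 0.747, 0.001], [0.747, 0.665, 0.0], [-0.001, 0.001, -1.0]]
contact_force: [-0.0, 0.3, 0.9]
opening: 0.0001
grasp_force: 0.0
```

Emit:
{"name": "play_rows", "arguments": {
  "steps": [0, 0, 0.001, 0, 0, 0, 0, 0.002, 0, 0, 0, 0, 0.003, 0, 0, 0, 0, 0.0035, 0, 0, 0, 0, 0.0035, 0, 0]
}}

```text
time_s: 9.2
position: [0.6539, 0.1671, 0.124]
eef_rot: [[-0.666, 0.746, 0.0], [0.746, 0.666, 0.0], [-0.0, 0.0, -1.0]]
contact_force: [0.9, 0.3, 1.5]
opening: -0.0
grasp_force: 0.5
```

It's soft (1.5 N, and it has already sunk), so this is the loose one. I'll rock it further.

Emit:
{"name": "play_rows", "arguments": {
  "steps": [0, 0, 0.0007, 0, 0, 0, 0, 0.0014, 0, 0, 0, 0, 0.0017, 0, 0, 0, 0, 0.0017, 0, 0]
}}

```text
time_s: 9.7
position: [0.654, 0.1671, 0.1224]
eef_rot: [[-0.666, 0.746, 0.001], [0.746, 0.666, 0.0], [-0.0, 0.001, -1.0]]
contact_force: [1.2, 0.2, 2.8]
opening: 0.0002
grasp_force: 1.3
```

Run:
```python
from h import *
import cv2
s=arm.get_state();print(s["position"],s["contact_force"])
a=imaging.camera("side")[125:220,225:340]
cv2.imwrite("pics/p2.png",cv2.resize(a,None,fx=6,fy=6,interpolation=cv2.INTER_CUBIC))
```

```text
[0.65396206 0.16708668 0.12235083] [1.23068065 0.18750619 2.7564012 ]
```

View pics/p2.png

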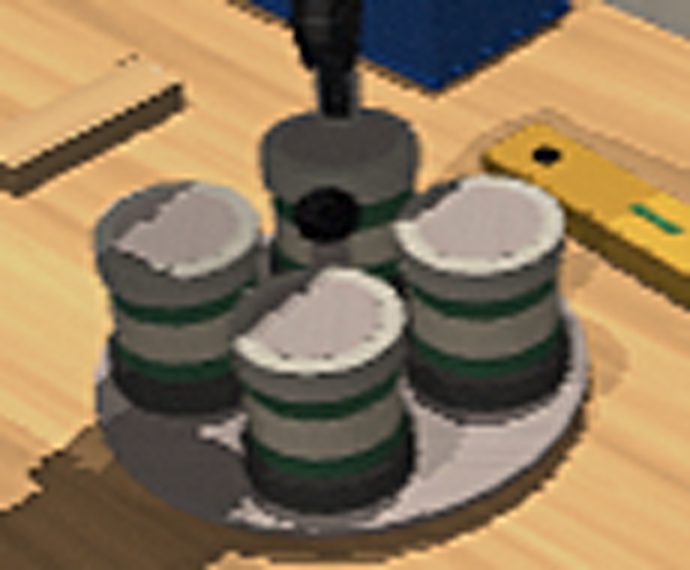

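The far lid's top has visibly tilted away, with its rear edge at row 108 against 98 before. That is about 0.08 rad at 2.8 N. I'll deepen it slightly, lift off and move over the lid centre.

Emit:
{"name": "play_rows", "arguments": {
  "steps": [0, 0, 0.0005, 0, 0, 0, 0, 0.0005, 0, 0, 0, 0, -0.004, 0, 0, 0, 0, -0.012, 0, 0, 0, -0.0285, -0.012, 0, 0, 0, -0.0285, -0.012, 0, 0, 0, -0.0285, -0.006, 0, 0, 0, -0.0285, -0.005, 0, 0, 0, -0.0285, -0.005, 0, 0]
}}

```text
time_s: 10.88
position: [0.6326, 0.1483, 0.1267]
eef_rot: [[-0.666, 0.746, -0.0], [0.746, 0.666, -0.0], [0.0, -0.0, -1.0]]
contact_force: [0.0, 0.3, 0.0]
opening: 0.0001
grasp_force: 0.0
```

Emit:
{"name": "play_rows", "arguments": {
  "steps": [0, 0, 0.001, 0, 0, 0, 0, 0.002, 0, 0, 0, 0, 0.003, 0, 0, 0, 0, 0.004, 0, 0, 0, 0, 0.005, 0, 0, 0, 0, 0.006, 0, 0, 0, 0, 0.007, 0, 0, 0, 0, 0.008, 0, 0, 0, 0, 0.008, 0, 0]
}}

```text
time_s: 12.0
position: [0.6327, 0.1481, 0.1206]
eef_rot: [[-0.666, 0.746, 0.001], [0.746, 0.666, -0.0], [-0.0, 0.0, -1.0]]
contact_force: [-3.7, 1.0, 6.7]
opening: -0.0001
grasp_force: 3.7
```

Now 4.1 mm down. I'll push on until it bottoms out.

Emit:
{"name": "play_rows", "arguments": {
  "steps": [0, 0, 0.001, 0, 0, 0, 0, 0.002, 0, 0, 0, 0, 0.003, 0, 0, 0, 0, 0.003, 0, 0, 0, 0, 0.003, 0, 0]
}}

```text
time_s: 12.62
position: [0.6328, 0.1482, 0.1196]
eef_rot: [[-0.666, 0.746, 0.001], [0.746, 0.666, -0.0], [-0.001, 0.0, -1.0]]
contact_force: [-9.7, -0.4, 17.4]
opening: 0.0001
grasp_force: 8.8
```

Run:
```python
from h import *
import cv2
a=imaging.camera("side")[125:220,225:340]
s=arm.get_state();print(s["position"],s["contact_force"])
cv2.imwrite("pics/p3.png",cv2.resize(a,None,fx=6,fy=6,interpolation=cv2.INTER_CUBIC))
```

```text
[0.63282089 0.14816883 0.1196189 ] [-8.75824154 -0.10468821 17.5717778 ]
```

View pics/p3.png

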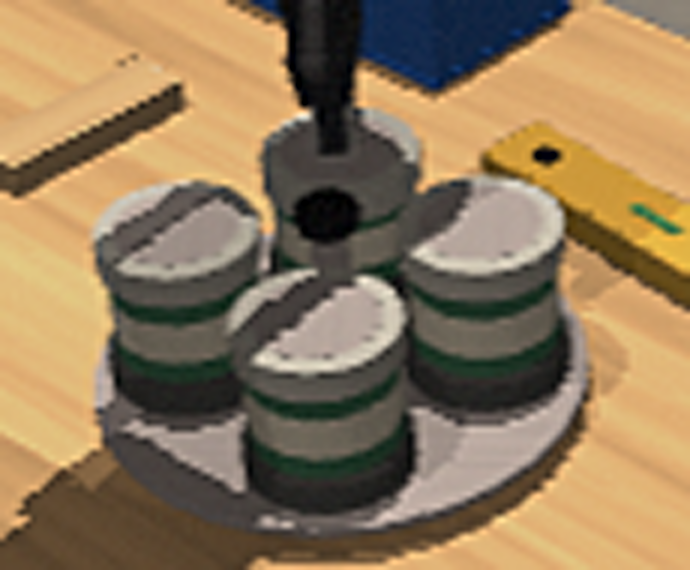

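The fingertip sits at the middle of the far lid, which is level and 5.1 mm lower. The force has risen to 17.5 N, so it has bottomed out.

```bash
python3 -c "
from bench import arm
print(arm.close_job())"
```

```text
the job is handed in; nothing more can be done
None
```

The loose lid was the far-left one at world (0.633, 0.148): it rocked when pressed near its edge, I pushed it down about 5 mm until it bottomed out level, and I handed the job in at about 13 s with the fingertip still pressing on it at about 17 N; the judge's result wasn't shown.

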